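# Load the hanging tube rack into the block heater

### The job

Slide the heater's blue cover fully aside so that its pocket is open, then lift the red tube rack by its yellow tab up and off the two-pronged hook of the draining stand. Lower the rack gently into the heater's pocket until it sits level on the bottom, let go of it and leave the cover open. Keep the rack upright all the way, and do not knock the green-capped vial.

Things in the scene. Friction and masses are not known exactly. Their poses are not given: they have to be found in the camera images.
- pocket (a point): centre of the pocket's floor in the white block heater (fixed, 200 x 270 x 90 mm high; same axes, z up). The pocket is 74 (x) x 98 (y) mm wide, 30 mm deep, with a 45-degree funnel mouth 8 mm wider all round, its floor 60 mm above the table; it is centred in the heater's x, and 60 mm to -y of the heater's middle. The rest of the heater's top is flat at 90 mm, with the cover on it.
- cover (a joint): slide of the blue cover on the heater: 0 = over the pocket, 0.118 m = fully open at its stop; grows along +y of point pocket. Starts at 0 to 0.03, moves against 1.5 N of friction, stays where left. The cover is a plate 94 (x) x 116 (y) x 6 mm.
- cover_fin (a point): centre of the black upright fin on the middle of the blue cover, by which it is pushed or pinched: 54 mm (x) x 10 mm (y, along the slide) x 30 mm high, standing on the plate; the point lies 15 mm under the fin's top. Axes as point pocket.
- hook_seat (a point): draining stand's hook (fixed): two level steel prongs, 8 mm thick, at y = -27 and +27 mm, tops 194 mm above the table; the point is midway at that height, where the rack hangs. They point to this point's -x (towards the robot); the ends, 20-30 mm out, turn up into lips 14 mm higher. At x = +75 mm they bend straight down to the foot. Foot 170 x 130 x 10 mm.
- rack_tab (a point): centre of the yellow grip tab atop the red tube rack (loose, 0.2 to 0.3 kg). Tab 12 (x) x 34 (y) x 52 mm high; the point is 130 mm above the rack's underside. Under the tab a level steel bar (8 mm thick, along y, 84 mm long, axis 100 mm above the underside) hangs on the prongs; rods at its ends go down to the red block, 66 (x) x 90 (y) x 45 mm high. z up; same when turned half a turn.
- rack_base (a point): centre of the underside of the red rack block, 130 mm below rack_tab; same axes. Seated, it lies on point pocket. Its weight hangs about 100 mm below the tab: held lightly (about 12 N) it swings plumb between the pads, squeezed hard it can stay slightly tilted.
- vial_mid (a point): small vial with green cap, 32 mm diameter, 55 mm high, near the table's middle in front of the robot; the point is its centre. z up. Bystander.
There are look-alikes about, which are no part of the job. Leave any purple look-alike of the part that bears rack_tab alone. Leave any turquoise look-alike of the part that bears hook_seat alone.

How it is judged (in metres and radians):
On the way, in this order (a step that is already met when the one before it is completed fails the run):
1. the cover is slid fully aside (at least 108 of 118 mm) (value of joint cover above 0.108 m), for 0.2 s.
2. the rack is off the hook: clear of the stand and in the air, upright (horizontal distance between rack_tab and hook_seat above 0.06 m and height (world z) of rack_base above 0.07 m and angle between rack_base's own z axis and vertical below 0.5 rad), for 0.1 s.
At the end, for the whole second after the job is handed in: The rack stands in the heater's pocket, its underside within 3 mm of the pocket's floor, within 8 mm of its centre and within 0.06 rad of level, and the cover is still open by at least 108 mm (horizontal distance between rack_base and pocket below 0.008 m and z of rack_base in the frame of pocket between -0.003 and 0.003 m and angle between rack_base's own z axis and vertical below 0.06 rad and value of joint cover above 0.108 m); the robot touches nothing.
It fails at once if the rack is tipped by more than 0.7 rad (angle between rack_base's own z axis and vertical above 0.7 rad).
It fails at once if the rack is dropped or thrown into the pocket: faster than 0.45 m/s there (a fall of about 10 mm) (horizontal distance between rack_base and pocket below 0.05 m and z of rack_base in the frame of pocket below 0.03 m and linear speed of rack above 0.45 m/s).
It fails at once if the rack is rammed: it meets the heater with more than 60 N (contact force between rack and heater above 60 N).
It fails at once if the vial is moved more than 30 mm or tipped (distance of vial_mid from where it was at the start of the episode above 0.03 m or angle between vial_mid's own z axis and vertical above 0.4 rad).
It also fails if it takes over 70 s, if anything falls off the work surface, if the arm or the gripper's body presses on something with over 40 N, if the wrist force passes 120 N, or if a joint passes its speed limit or range.

### The arm

A 6-joint arm with a two-finger parallel gripper is mounted at the origin on the work surface. World frame = base frame: x ahead of the robot, y to its left, z up, the work surface at z = 0. Lengths are in mm, angles in degrees, forces in N, time in s.
With the tool pointing down it reaches from about 300 to 825 mm from the base axis. Payload 5.4 kg.
Tool frame: the origin (TCP) lies at the very end of the fingers, on their centre line; the grasp point (between the pads) lies 19 mm behind it (manip.pinch_z is the distance from the TCP to the grasp point, in mm); z points along the fingers, y is the direction in which the jaws open and shut (so a half turn about z gives the same grasp; the last joint's range is limited). The gripper opens to 92 mm and grips with 3 to 60 N. Pads are 20 mm wide; open, the fingers measure 128 mm over their backs; the gripper's body (75 mm by 189 mm) begins 69 mm behind the grasp point.
Start: joints at [61.587, 9.076, 91.501, -0, 79.423, -12.038], TCP at [162.117, 551.656, 214.601] pointing down, gripper open.
Joint ranges: [-166.64, 166.64], [-54.1, 131.32], [10.49, 154.53], [-73.88, 253.88], [9.74, 151.15], [-171.62, 171.62]. Speed limits (degrees/s): [147.25, 147.25, 180, 180, 180, 180].

### API

Orientations are given as [roll, pitch, yaw] about the fixed x, y, z axes, in that order (R = Rz(yaw) Ry(pitch) Rx(roll)).
In Python, from bench import manip gives the robot as it stands.
- The arm moves only by the tool drive_tool, never from a script. Its argument "steps" is a list of rows, each an object of numbers: "wx", "wy", "wz": the turn, a rotation vector about the tool's x, y, z in rad; "tx", "ty", "tz": the shift along the tool's x, y, z in m; "gripper": the gripper command: -1 is shut, 1 is fully open, values between are in proportion. A call has 1 to 5 rows; each row shifts and turns the commanded pose from where the row before left it, along the tool's axes as they then stand; what a row does not reach is not made up. A row lasts 1/8 s, in which the tool goes at most 62.5 mm and 10.7 degrees, less where a joint would pass 70% of its speed; a pose out of reach is approached as far as the arm can. A call is refused whole if a number of a shift passes 0.0625 or a number of a turn 0.188, either way. A call with a gripper value outside its range is refused whole. The fingers move at their own pace and stop on an object; the grip force is fixed at half the most. Time passes only in rows, so rows that do not move let the fingers close. It gives the time, the measured TCP pose, the force and the opening at its end, in the units of the state.
- manip.get_state(): the state, without advancing time (a new reading comes with each control period).
- manip.capture(name): name is "side" or "top" or "wrist"; returns the picture (480x640x3 uint8, red, green, blue); there is no depth.
- manip.camera_params(name): a dict with "fx", "fy", "cx", "cy" (pixels), "eye" and "rotation" of the camera in the world. Camera axes: x right, y up, looking along -z (the intrinsics and any distortion apply to the point x, -y, -z); pixel columns grow to the right and rows downward; lengths in mm; the calibration is good to about 2 mm. The wrist camera is an equidistant fisheye: a pixel r from the principal point sees the ray r / f radians off the axis. A picture is of the moment at which its call begins: read the wrist's pose just before it. camera_params takes no time and is no camera call; for the wrist camera it gives the pose at the moment of the call.
- manip.sign_off(): hands the job in, once; it reports no verdict.
Trained networks look in the newest picture that a camera, given by its name, has taken for a name from the list of things; names that differ only in an ending like _2 or _b are one class to them, and where a whole thing is asked for, a point or a joint stands for the part that bears it (a point fixed in the world has none). Each returns a list of dicts, best first, with "p" (0 to 1); they miss things now and then, are a little off and sometimes report something else, mostly with a low value. They report only what shows in the picture. A call takes as long as a camera call. They do not tell look-alikes from the thing itself.
- manip.recognise(query, camera): "position" ([x, y, z] in mm, in world coordinates, good to about 4 mm: the middle of the surface that is visible of it).
The state is a dict: "time": time; "joint_pos": joint angles; "joint_vel": joint speeds; "tau": joint torques, N m; "ee_pos": TCP position; "tcp_rot": TCP orientation; "force": force on the tool from outside, world axes, zero at the start; "ft_torque": the same for the moment, N m; "width": finger opening in mm.
Only numpy, scipy, OpenCV 4.12 (cv2) and the standard library are available. Lean on these libraries where they do the work, as an engineer would, in place of code of your own. Each camera call takes 0.05 s, during which the arm holds its last target.

## Working session

There is one attempt and no reset: what is moved stays moved. The work goes in short steps, Python scripts to look and compute and a tool call to move; the robot and the scene stay as the last step left them, time stands still between calls to the robot, and variables do not carry over. Pictures are saved under pics/ and viewed, and the job is handed in when it is done.

Besides the shell and the picture viewer there is one more tool, called after "Request:" as a command line: name --argument value ..., lists and objects as JSON in quotes. drive_tool: Moves the arm, as the interface text tells. Its arguments: {"type":"object","properties":{"steps":{"type":"array","items":{"type":"object","properties":{"wx":{"type":"number"},"wy":{"type":"number"},"wz":{"type":"number"},"tx":{"type":"number"},"ty":{"type":"number"},"tz":{"type":"number"},"gripper":{"type":"number"}}}}},"required":["steps"]}

```bash
mkdir -p pics; ls
cat > h.py <<'E'
import numpy as np, cv2
from bench import manip
def snap(cam,name):
    im=manip.capture(cam); cv2.imwrite(f'pics/{name}.png',im[:,:,::-1]); return im
E
python3 - <<'E'
from h import *
print(manip.get_state())
for c in ['side','top','wrist']:
    snap(c,c+'0'); print(c,manip.camera_params(c))
for c in ['side','top']:
    for q in ['pocket','cover_fin','cover','hook_seat','rack_tab','rack_base','vial_mid']:
        print(c,q,[(round(d['p'],2),np.round(d['position'])) for d in manip.recognise(q,c)])
print(manip.get_state()['time'])
E
```

```text
pics
{'time': 0.0, 'joint_pos': array([ 6.15874956e+01,  9.11126388e+00,  9.15708498e+01, -5.05980184e-05,
        7.94240816e+01, -1.20369529e+01]), 'joint_vel': array([ 0.04238324,  0.02921362,  0.00037745,  0.05131889, -0.03220129,
       -0.01881389]), 'tau': array([-5.14542280e-04, -3.85575056e+01, -3.22109270e+01,  7.00927502e-02,
        3.79529572e-02, -1.41432215e-04]), 'ee_pos': array([161.82000786, 551.11127525, 213.64409619]), 'tcp_rot': array([-1.79896129e+02, -2.20975788e-02,  1.63624438e+02]), 'force': array([ 0.11391427,  0.64607064, -0.34653245]), 'ft_torque': array([-0.07448234, -0.00413277, -0.00302549]), 'width': 91.87705925823896}
side {'fx': 437.90689903820294, 'fy': 437.90689903820294, 'cx': 316.69361389869357, 'cy': 235.50981065507463, 'eye': array([ 222.87288418, -829.30131472,  723.85979965]), 'rotation': array([ 54.74275805,  -0.1311884 , -11.04059153])}
top {'fx': 558.2933781896039, 'fy': 558.2933781896039, 'cx': 325.5436300453468, 'cy': 233.99877073936915, 'eye': array([ 184.32152361,  -77.21295306, 1329.02490031]), 'rotation': array([ 10.26818198,   0.53
[... 539 characters left out ...]
-406.,   48.])), (0.66, array([ 511., -219.,  143.]))]
side rack_base [(0.59, array([ 510., -222.,  146.])), (0.56, array([ 531., -403.,   50.]))]
side vial_mid [(0.77, array([459., -13.,  37.]))]
top pocket [(0.84, array([534., 186.,  91.]))]
top cover_fin [(0.76, array([547., 158.,  95.]))]
top cover [(0.73, array([548., 157.,  95.]))]
top hook_seat [(0.68, array([ 198., -374.,   18.])), (0.66, array([ 518., -185.,   13.]))]
top rack_tab [(0.92, array([ 513., -194.,  147.])), (0.66, array([ 526., -385.,   48.]))]
top rack_base [(0.67, array([ 532., -385.,   47.])), (0.61, array([532., 186.,  91.])), (0.56, array([ 512., -196.,  142.]))]
top vial_mid [(0.67, array([453.,   2.,  57.]))]
0.85
```

View pics/side0.png

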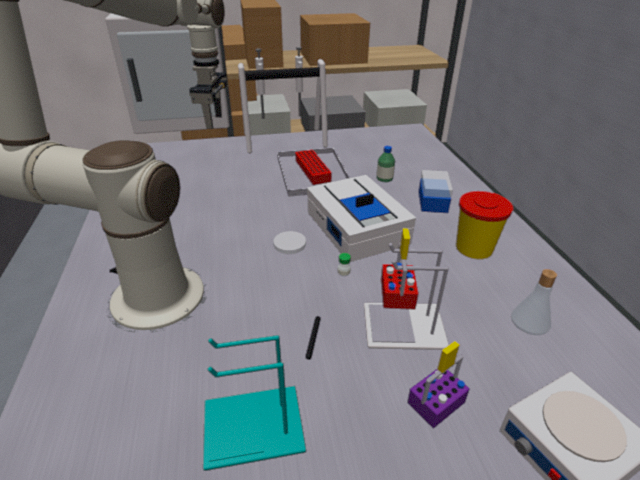

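View pics/top0.png

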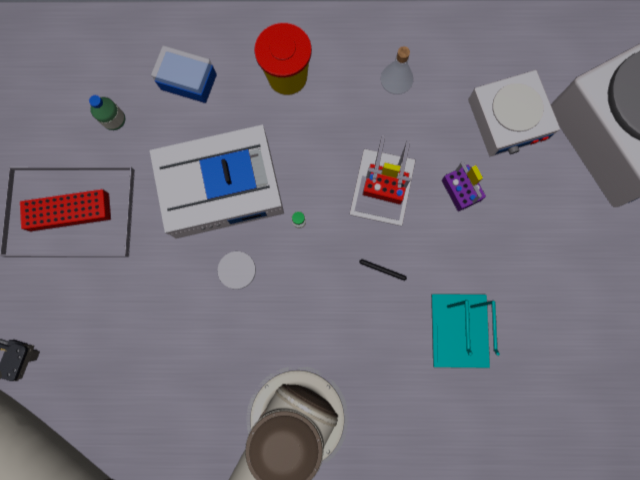

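View pics/wrist0.png

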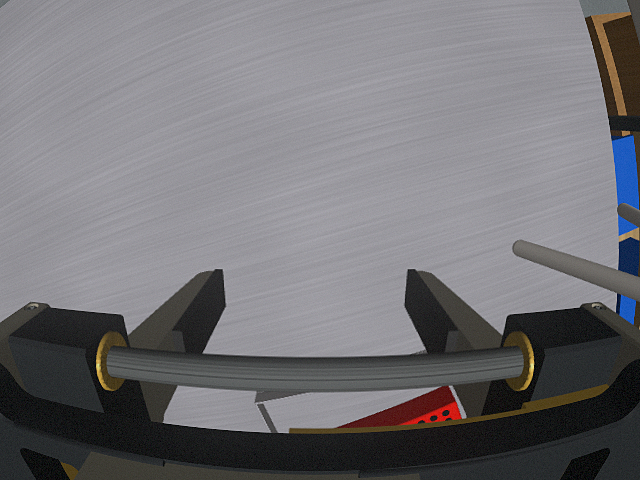

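Run:
```python
from h import *
t=cv2.imread('pics/top0.png'); s=cv2.imread('pics/side0.png')
cv2.imwrite('pics/c1.png',cv2.resize(t[115:245,140:300],None,fx=5,fy=5,interpolation=cv2.INTER_CUBIC)[:600])
cv2.imwrite('pics/c2.png',cv2.resize(t[130:230,340:440],None,fx=6,fy=6,interpolation=cv2.INTER_CUBIC))
cv2.imwrite('pics/c3.png',cv2.resize(s[220:355,350:460],None,fx=4.4,fy=4.4,interpolation=cv2.INTER_CUBIC))
cv2.imwrite('pics/c4.png',cv2.resize(s[170:260,300:420],None,fx=6,fy=6,interpolation=cv2.INTER_CUBIC))
```

```text
(no output)
```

View pics/c1.png

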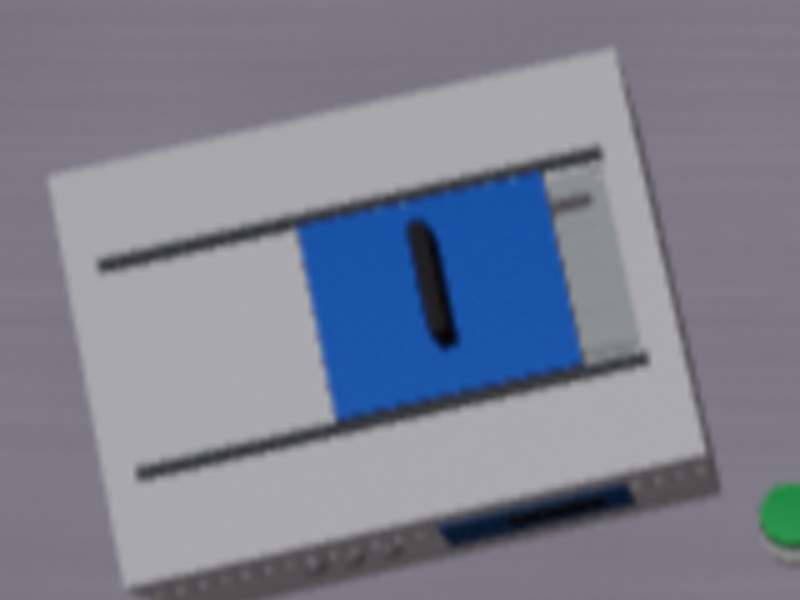

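View pics/c2.png

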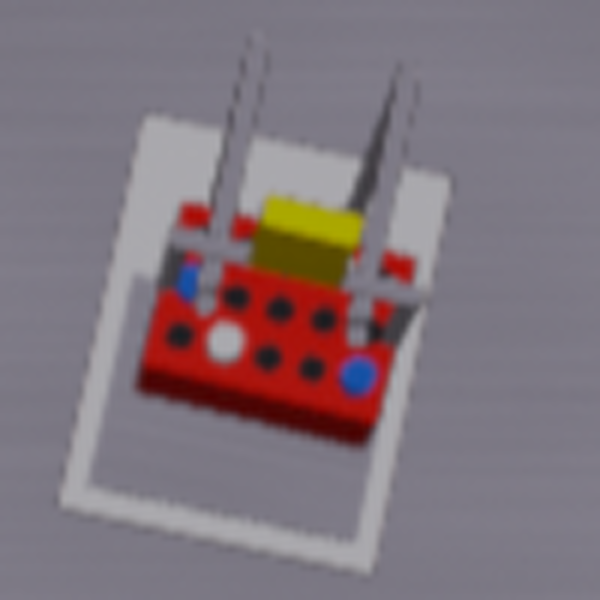

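View pics/c3.png

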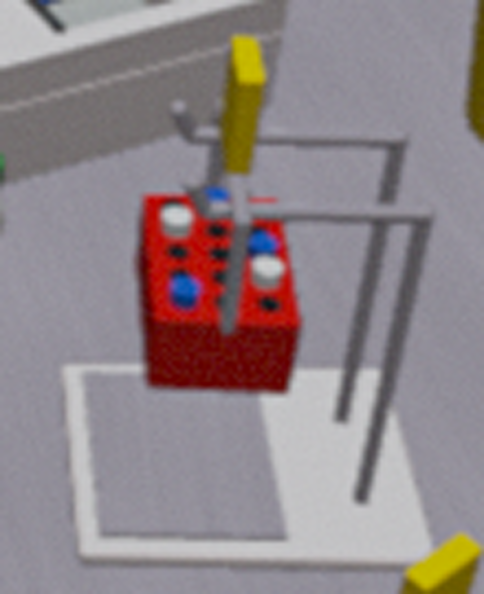

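View pics/c4.png

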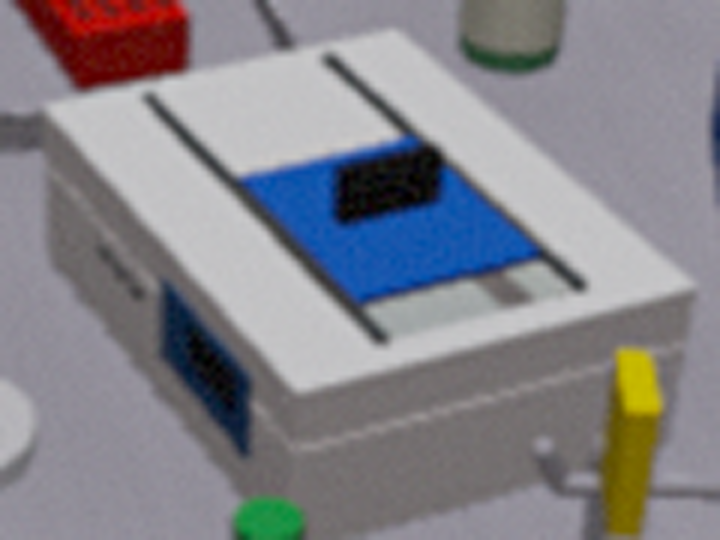

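```bash
cat >> h.py <<'E'
from scipy.optimize import least_squares
from scipy.spatial.transform import Rotation as Rn
P={c:manip.camera_params(c) for c in ['side','top']}
def proj(c,X,p=None):
    p=p or P[c]; R=Rn.from_euler('xyz',p['rotation'],degrees=True).as_matrix()
    q=(np.atleast_2d(X)-p['eye'])@R; q=q*[1,-1,-1]
    return np.c_[p['cx']+p['fx']*q[:,0]/q[:,2],p['cy']+p['fy']*q[:,1]/q[:,2]]
def place(L,x,y,yaw):
    return Rn.from_euler('z',yaw).apply(np.atleast_2d(L).astype(float))+[x,y,0]
def fit(obs,x0,free=0):
    # obs: (cam, local, pixel, slide flag)
    def r(v):
        o=[]
        for c,L,px,f in obs:
            L=np.array(L,float)
            if f: L=L+np.array([0,v[3],0]) if f==1 else L+np.array([0,0,v[3]])
            o+=list((proj(c,place(L,*v[:3]))[0]-px))
        return np.array(o)
    s=least_squares(r,x0,loss='soft_l1'); return s.x,r(s.x).reshape(-1,2)
def cr(pts,s,ox,oy): return [((u+.5)/s-.5+ox,(v+.5)/s-.5+oy) for u,v in pts]
E
python3 - <<'E'
from h import *
np.set_printoptions(precision=1,suppress=True)
o=[]
L=[(100,135,90),(100,-135,90),(-100,-135,90),(-100,135,90)]
o+=[('top',l,p,0) for l,p in zip(L,cr([(50,178),(613,48),(708,457),(127,587)],5,140,115))]
o+=[('side',l,p,0) for l,p in zip(L,cr([(395,30),(697,292),(295,395),(45,108)],6,300,170))]
C=[(47,58-60,96),(-47,58-60,96),(-47,-58-60,96),(47,-58-60,96)]
o+=[('top',l,p,1) for l,p in zip(C,cr([(298,228),(335,420),(583,362),(545,172)],5,140,115))]
o+=[('side',l,p,1) for l,p in zip(C[1:],cr([(240,182),(360,302),(545,255)],6,300,170))]
v,r=fit(o,[548,180,0.2,10]); print('heater',v[:2],np.degrees(v[2]),v[3]);print(r)
print('pocket',place((0,-60,60),*v[:3]),'fin',place((0,-60+v[3],111),*v[:3]))
# rack
o=[]
T=[(6,17,26),(6,-17,26),(-6,17,26),(-6,-17,26)]
o+=[('top',l,p,2) for l,p in zip(T,cr([(268,198),(363,212),(257,232),(356,247)],6,340,130))]
o+=[('side',l,p,2) for l,p in zip(T,cr([(255,38),(264,80),(233,40),(240,83)],4.4,350,220))]
o+=[('top',l,p,2) for l,p in zip([(0,44,-30),(0,-44,-30)],cr([(168,238),(431,294)],6,340,130))]
o+=[('side',l,p,2) for l,p in zip([(-33,-45,-130),(33,-45,-130)],cr([(150,387),(288,391)],4.4,350,220))]
v,r=fit(o,[515,-200,-.2,228]); print('rack',v[:2],np.degrees(v[2]),v[3]);print(r)
F=[(85,65,10),(85,-65,10),(-85,-65,10),(-85,65,10)]
o=[('top',l,p,0) for l,p in zip(F,cr([(147,115),(450,178),(372,570),(62,505)],6,340,130))]
o+=[('side',l,p,0) for l,p in zip([F[2],F[1],F[3]],cr([(83,555),(434,558),(63,368)],4.4,350,220))]
w,r=fit(o,[515,-200,-.2]); print('foot',w[:2],np.degrees(w[2]));print(r)
# lips and prong corner measured
rel=Rn.from_euler('z',-w[2]).apply([v[0]-w[0],v[1]-w[1],0]); print('rack in foot frame',rel)
s=manip.get_state(); print(s['ee_pos'],s['tcp_rot'])
E
```

```text
heater [541.6 190.2] 13.311739359212387 27.79243431299745
[[-0.1 -0.5]
 [ 0.7 -0. ]
 [ 0.  -0.8]
 [-0.2  0. ]
 [-0.2  0.1]
 [-0.3 -0.6]
 [ 0.1 -0. ]
 [-0.7 -0.1]
 [ 0.1 -0.4]
 [ 0.4 -0.2]
 [ 0.7 -0. ]
 [-0.1 -0.4]
 [-0.6 -0.8]
 [-0.7 -0.2]
 [-0.8 -0.2]]
pocket [[555.5 131.8  60. ]] fin [[549.1 158.9 111. ]]
rack [ 517.4 -198.5] -12.519658874242747 226.82332694923375
[[-0.5 -1. ]
 [ 0.3  0.1]
 [ 0.1 -1.1]
 [ 0.3 -0. ]
 [-0.1 -0.4]
 [ 0.5  0.4]
 [-1.4 -1. ]
 [-0.6 -0.4]
 [ 0.5  0.4]
 [-2.2 -0.1]
 [-0.8  1.7]
 [ 0.9  1.4]]
foot [ 542.2 -203.2] -12.015817735886621
[[-0.8 -0.7]
 [ 0.6 -0.7]
 [ 0.7  0.3]
 [-0.6  0.2]
 [-1.   0.1]
 [ 1.2  0.6]
 [-0.8 -1.2]]
rack in foot frame [-25.3  -0.5   0. ]
[162.1 551.7 214.6] [180.   -0.  163.6]
```

```bash
cat >> h.py <<'E'
def plan(x,y,z,yaw,n):
    s=manip.get_state(); p=s['ee_pos']; Y=s['tcp_rot'][2]; R0=Rn.from_euler('xyz',s['tcp_rot'],degrees=True)
    print('t',s['time'],'now',np.round(p,1),np.round(s['tcp_rot'],2),'F',np.round(s['force'],1),'w',round(s['width'],1),'j',np.round(s['joint_pos']))
    d=(np.array([x,y,z])-p)/n; dy=(yaw-Y+180)%360-180
    if n: print('total yaw',dy)
    for i in range(n):
        a=np.radians(Y+dy*i/n); print(f"tx {(d[0]*np.cos(a)+d[1]*np.sin(a))/1000:.4f} ty {(d[0]*np.sin(a)-d[1]*np.cos(a))/1000:.4f} tz {-d[2]/1000:.4f} wz {-np.radians(dy/n):.4f}")
E
python3 -c "
from h import *
plan(549,159,180,-166.7,12)"
```

```text
t 0.85 now [162.1 551.7 214.6] [180.    -0.   163.62] F [ 0.2 -0.6 -0.5] w 92.1 j [ 62.   9.  91.   0.  79. -12.]
total yaw 29.67691711435532
tx -0.0402 ty -0.0223 tz 0.0029 wz -0.0432
tx -0.0392 ty -0.0240 tz 0.0029 wz -0.0432
tx -0.0381 ty -0.0257 tz 0.0029 wz -0.0432
tx -0.0369 ty -0.0273 tz 0.0029 wz -0.0432
tx -0.0357 ty -0.0289 tz 0.0029 wz -0.0432
tx -0.0344 ty -0.0304 tz 0.0029 wz -0.0432
tx -0.0331 ty -0.0318 tz 0.0029 wz -0.0432
tx -0.0317 ty -0.0332 tz 0.0029 wz -0.0432
tx -0.0302 ty -0.0346 tz 0.0029 wz -0.0432
tx -0.0287 ty -0.0359 tz 0.0029 wz -0.0432
tx -0.0271 ty -0.0371 tz 0.0029 wz -0.0432
tx -0.0255 ty -0.0382 tz 0.0029 wz -0.0432
```

Request:
drive_tool --steps '[{"tx": -0.04, "ty": -0.022, "wz": -0.043, "gripper": 1}, {"tx": -0.039, "ty": -0.024, "wz": -0.043, "gripper": 1}, {"tx": -0.038, "ty": -0.026, "wz": -0.043, "gripper": 1}, {"tx": -0.037, "ty": -0.027, "wz": -0.043, "gripper": 1}, {"tx": -0.036, "ty": -0.029, "wz": -0.043, "gripper": 1}]'

```text
$.steps[0]: bad value
```

Request:
drive_tool --steps '[{"tx": -0.034, "ty": -0.03, "wz": -0.043, "gripper": 1}, {"tx": -0.033, "ty": -0.032, "wz": -0.043, "gripper": 1}, {"tx": -0.032, "ty": -0.033, "wz": -0.043, "gripper": 1}, {"tx": -0.03, "ty": -0.035, "wz": -0.043, "gripper": 1}, {"tx": -0.029, "ty": -0.036, "wz": -0.043, "gripper": 1}]'

```text
$.steps[0]: bad value
```

```bash
python3 -c "
from h import *
plan(549,159,160,-166.7,3)"
```

```text
t 0.85 now [162.1 551.7 214.6] [180.    -0.   163.62] F [ 0.2 -0.6 -0.5] w 92.1 j [ 62.   9.  91.   0.  79. -12.]
total yaw 29.67691711435532
tx -0.1606 ty -0.0892 tz 0.0182 wz -0.1727
tx -0.1429 ty -0.1155 tz 0.0182 wz -0.1727
tx -0.1209 ty -0.1383 tz 0.0182 wz -0.1727
```

Request:
drive_tool --steps '[{"wx": 0, "wy": 0, "wz": -0.043, "tx": -0.04, "ty": -0.022, "tz": 0, "gripper": 1}, {"wx": 0, "wy": 0, "wz": -0.043, "tx": -0.039, "ty": -0.024, "tz": 0, "gripper": 1}, {"wx": 0, "wy": 0, "wz": -0.043, "tx": -0.038, "ty": -0.026, "tz": 0, "gripper": 1}, {"wx": 0, "wy": 0, "wz": -0.043, "tx": -0.037, "ty": -0.027, "tz": 0, "gripper": 1}, {"wx": 0, "wy": 0, "wz": -0.043, "tx": -0.036, "ty": -0.029, "tz": 0, "gripper": 1}]'

```text
time: 1.48
ee_pos: [324.2, 387.1, 214.8]
tcp_rot: [180.0, 0.0, 176.0]
force: [0.4, 0.4, 0.5]
width: 91.8
```

Good; all keys are needed.

Request:
drive_tool --steps '[{"wx": 0, "wy": 0, "wz": -0.043, "tx": -0.034, "ty": -0.03, "tz": 0, "gripper": 1}, {"wx": 0, "wy": 0, "wz": -0.043, "tx": -0.033, "ty": -0.032, "tz": 0, "gripper": 1}, {"wx": 0, "wy": 0, "wz": -0.043, "tx": -0.032, "ty": -0.033, "tz": 0, "gripper": 1}, {"wx": 0, "wy": 0, "wz": -0.043, "tx": -0.03, "ty": -0.035, "tz": 0, "gripper": 1}, {"wx": 0, "wy": 0, "wz": -0.043, "tx": -0.029, "ty": -0.036, "tz": 0, "gripper": 1}]'

```text
time: 2.1
ee_pos: [485.1, 223.2, 214.8]
tcp_rot: [180.0, 0.0, -171.7]
force: [-0.0, 0.3, 0.2]
width: 91.9
```

```bash
python3 -c "
from h import *
plan(549,159,160,-166.7,3)"
```

```text
t 2.1 now [485.1 223.2 214.8] [ 1.7999e+02  3.0000e-02 -1.7166e+02] F [-0.   0.3  0.2] w 91.9 j [ 12.   3.  98.   0.  79. -87.]
total yaw 4.963054725703131
tx -0.0180 ty -0.0243 tz 0.0183 wz -0.0289
tx -0.0173 ty -0.0248 tz 0.0183 wz -0.0289
tx -0.0165 ty -0.0253 tz 0.0183 wz -0.0289
```

Request:
drive_tool --steps '[{"wx": 0, "wy": 0, "wz": -0.029, "tx": -0.018, "ty": -0.0243, "tz": 0.018, "gripper": 1}, {"wx": 0, "wy": 0, "wz": -0.029, "tx": -0.0173, "ty": -0.0248, "tz": 0.018, "gripper": 1}, {"wx": 0, "wy": 0, "wz": -0.029, "tx": -0.0165, "ty": -0.0253, "tz": 0.018, "gripper": 1}, {"wx": 0, "wy": 0, "wz": 0, "tx": 0, "ty": 0, "tz": 0, "gripper": 1}]'

```text
time: 2.6
ee_pos: [547.8, 158.6, 158.9]
tcp_rot: [180.0, -0.2, -166.9]
force: [-0.6, 1.2, 0.4]
width: 92.2
```

```bash
python3 -c "
from h import *
plan(549,159,104,-166.7,3)
snap('wrist','w1'); snap('side','s1')"
```

```text
t 2.6 now [547.8 158.6 158.9] [ 179.98   -0.18 -166.9 ] F [-0.6  1.2  0.4] w 92.2 j [  4.  11.  95.  -0.  73. -99.]
total yaw 0.20159189802365063
tx -0.0004 ty 0.0000 tz 0.0183 wz -0.0012
tx -0.0004 ty 0.0000 tz 0.0183 wz -0.0012
tx -0.0004 ty 0.0000 tz 0.0183 wz -0.0012
```

View pics/w1.png

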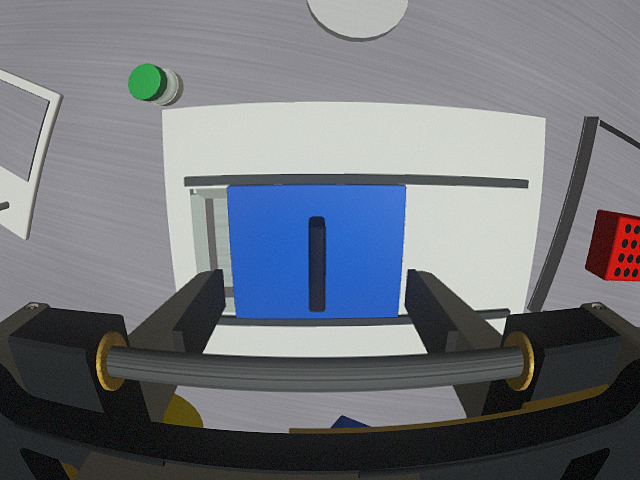

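View pics/s1.png

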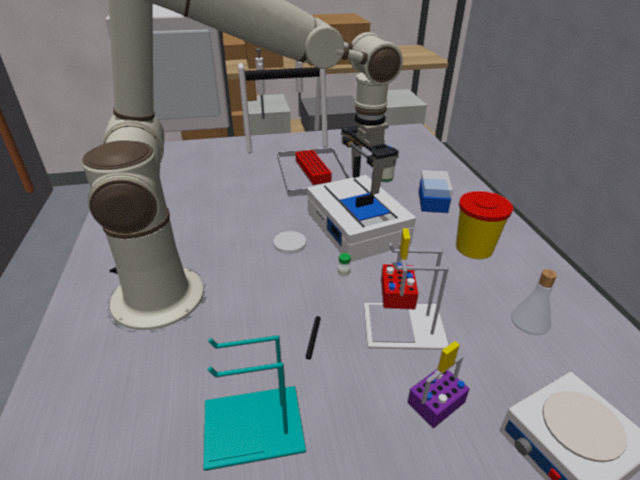

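The black fin (wrist px 317,265) is centred between the fingers and square to them. Descending and pinching.

Request:
drive_tool --steps '[{"wx": 0, "wy": 0, "wz": 0, "tx": -0.001, "ty": 0, "tz": 0.027, "gripper": 1}, {"wx": 0, "wy": 0, "wz": 0, "tx": 0, "ty": 0, "tz": 0.026, "gripper": 1}, {"wx": 0, "wy": 0, "wz": 0, "tx": 0, "ty": 0, "tz": 0, "gripper": -1}, {"wx": 0, "wy": 0, "wz": 0, "tx": 0, "ty": 0, "tz": 0, "gripper": -1}, {"wx": 0, "wy": 0, "wz": 0, "tx": 0, "ty": 0, "tz": 0, "gripper": -1}]'

```text
time: 3.32
ee_pos: [550.0, 160.6, 109.4]
tcp_rot: [-180.0, 0.2, -166.7]
force: [-0.0, 0.8, -0.2]
width: 64.1
```

Request:
drive_tool --steps '[{"wx": 0, "wy": 0, "wz": 0, "tx": 0, "ty": 0, "tz": 0, "gripper": -1}, {"wx": 0, "wy": 0, "wz": 0, "tx": 0, "ty": 0, "tz": 0, "gripper": -1}, {"wx": 0, "wy": 0, "wz": 0, "tx": 0, "ty": 0, "tz": 0, "gripper": -1}]'

```text
time: 3.7
ee_pos: [549.0, 160.2, 107.7]
tcp_rot: [-180.0, 0.0, -166.8]
force: [-0.2, -0.4, -0.3]
width: 34.2
```

Request:
drive_tool --steps '[{"wx": 0, "wy": 0, "wz": 0, "tx": 0, "ty": 0, "tz": 0, "gripper": -1}, {"wx": 0, "wy": 0, "wz": 0, "tx": 0, "ty": 0, "tz": 0, "gripper": -1}, {"wx": 0, "wy": 0, "wz": 0, "tx": 0, "ty": 0, "tz": 0, "gripper": -1}, {"wx": 0, "wy": 0, "wz": 0, "tx": 0, "ty": 0, "tz": 0, "gripper": -1}]'

```text
time: 4.2
ee_pos: [548.9, 160.2, 107.6]
tcp_rot: [-180.0, -0.0, -166.7]
force: [-0.5, -1.1, 0.4]
width: 9.7
```

Request:
drive_tool --steps '[{"wx": 0, "wy": 0, "wz": 0, "tx": 0, "ty": 0.02, "tz": 0, "gripper": -1}, {"wx": 0, "wy": 0, "wz": 0, "tx": 0, "ty": 0.025, "tz": 0, "gripper": -1}, {"wx": 0, "wy": 0, "wz": 0, "tx": 0, "ty": 0.025, "tz": 0, "gripper": -1}, {"wx": 0, "wy": 0, "wz": 0, "tx": 0, "ty": 0.017, "tz": 0, "gripper": -1}, {"wx": 0, "wy": 0, "wz": 0, "tx": 0, "ty": 0, "tz": 0, "gripper": -1}]'

```text
time: 4.82
ee_pos: [528.5, 246.6, 107.6]
tcp_rot: [179.9, -0.0, -166.7]
force: [0.2, 2.3, -0.1]
width: 9.8
```

```bash
python3 -c "
from h import *
plan(0,0,0,0,0)
snap('wrist','w2'); snap('top','t2')
cv2.imwrite('pics/t2c.png',cv2.resize(cv2.imread('pics/t2.png')[115:245,140:300],None,fx=4,fy=4))"
```

```text
t 4.825 now [528.5 246.6 107.6] [ 179.93   -0.   -166.66] F [ 0.2  2.3 -0.1] w 9.8 j [ 13.  16.  96.   0.  68. -90.]h.py:28: RuntimeWarning: divide by zero encountered in divide
  d=(np.array([x,y,z])-p)/n; dy=(yaw-Y+180)%360-180
```

View pics/w2.png

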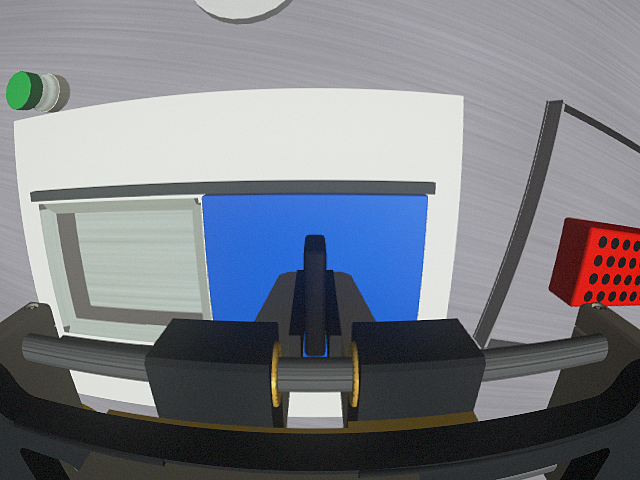

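View pics/t2c.png

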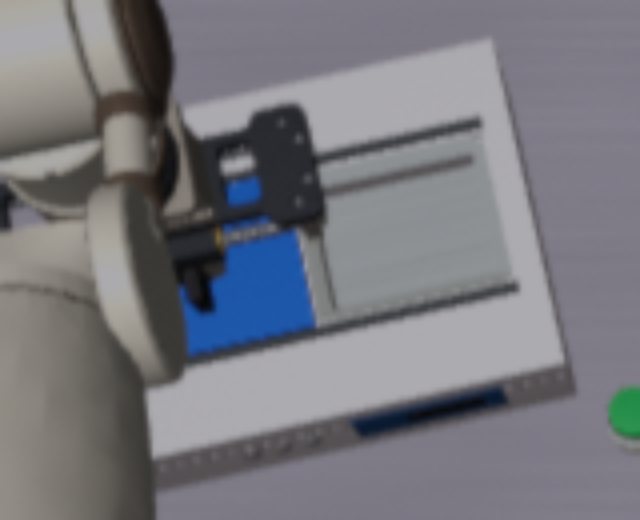

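The cover is open: blue plate edge lies clear of the pocket (wrist px ~205). Releasing and rising.

Request:
drive_tool --steps '[{"wx": 0, "wy": 0, "wz": 0, "tx": 0, "ty": 0, "tz": 0, "gripper": 1}, {"wx": 0, "wy": 0, "wz": 0, "tx": 0, "ty": 0, "tz": 0, "gripper": 1}, {"wx": 0, "wy": 0, "wz": 0, "tx": 0, "ty": 0, "tz": -0.04, "gripper": 1}, {"wx": 0, "wy": 0, "wz": 0, "tx": 0, "ty": 0, "tz": -0.06, "gripper": 1}, {"wx": 0, "wy": 0, "wz": 0, "tx": 0, "ty": 0, "tz": -0.06, "gripper": 1}]'

```text
time: 5.55
ee_pos: [528.8, 244.4, 269.2]
tcp_rot: [-180.0, -0.0, -166.8]
force: [1.9, 0.2, 0.1]
width: 57.5
```

```bash
python3 -c "
from h import *
plan(517.5,-198.5,300,77.5,14)"
```

```text
t 5.55 now [528.8 244.4 269.2] [-1.800e+02 -3.000e-02 -1.668e+02] F [1.9 0.2 0.1] w 57.5 j [ 13.   8.  86.  -0.  86. -90.]
total yaw -115.70095056346622
tx 0.0080 ty -0.0306 tz -0.0022 wz 0.1442
tx 0.0035 ty -0.0314 tz -0.0022 wz 0.1442
tx -0.0010 ty -0.0316 tz -0.0022 wz 0.1442
tx -0.0056 ty -0.0312 tz -0.0022 wz 0.1442
tx -0.0100 ty -0.0300 tz -0.0022 wz 0.1442
tx -0.0142 ty -0.0283 tz -0.0022 wz 0.1442
tx -0.0181 ty -0.0259 tz -0.0022 wz 0.1442
tx -0.0217 ty -0.0231 tz -0.0022 wz 0.1442
tx -0.0247 ty -0.0197 tz -0.0022 wz 0.1442
tx -0.0273 ty -0.0160 tz -0.0022 wz 0.1442
tx -0.0293 ty -0.0119 tz -0.0022 wz 0.1442
tx -0.0307 ty -0.0075 tz -0.0022 wz 0.1442
tx -0.0315 ty -0.0030 tz -0.0022 wz 0.1442
tx -0.0316 ty 0.0015 tz -0.0022 wz 0.1442
```

Request:
drive_tool --steps '[{"wx": 0, "wy": 0, "wz": 0.144, "tx": 0.008, "ty": -0.031, "tz": -0.006, "gripper": 1}, {"wx": 0, "wy": 0, "wz": 0.144, "tx": 0.0035, "ty": -0.0315, "tz": -0.006, "gripper": 1}, {"wx": 0, "wy": 0, "wz": 0.144, "tx": -0.001, "ty": -0.0315, "tz": -0.006, "gripper": 1}, {"wx": 0, "wy": 0, "wz": 0.144, "tx": -0.0055, "ty": -0.031, "tz": -0.006, "gripper": 1}, {"wx": 0, "wy": 0, "wz": 0.144, "tx": -0.01, "ty": -0.03, "tz": -0.006, "gripper": 1}]'

```text
time: 6.18
ee_pos: [525.2, 85.2, 297.9]
tcp_rot: [180.0, 0.0, 151.7]
force: [0.4, -0.4, 0.2]
width: 91.8
```

Request:
drive_tool --steps '[{"wx": 0, "wy": 0, "wz": 0.144, "tx": -0.014, "ty": -0.028, "tz": 0, "gripper": 1}, {"wx": 0, "wy": 0, "wz": 0.144, "tx": -0.018, "ty": -0.026, "tz": 0, "gripper": 1}, {"wx": 0, "wy": 0, "wz": 0.144, "tx": -0.0215, "ty": -0.023, "tz": 0, "gripper": 1}, {"wx": 0, "wy": 0, "wz": 0.144, "tx": -0.0245, "ty": -0.0195, "tz": 0, "gripper": 1}, {"wx": 0, "wy": 0, "wz": 0.144, "tx": -0.027, "ty": -0.016, "tz": 0, "gripper": 1}]'

```text
time: 6.8
ee_pos: [521.1, -71.8, 297.7]
tcp_rot: [180.0, 0.0, 110.4]
force: [0.3, -0.1, 0.3]
width: 92.0
```

```bash
python3 -c "
from h import *
plan(517.5,-198.5,300,77.5,5)"
```

```text
t 6.8 now [521.1 -71.8 297.7] [1.7999e+02 1.0000e-02 1.1043e+02] F [ 0.3 -0.1  0.3] w 92.0 j [-21.  -1.  93.  -0.  88. -41.]
total yaw -32.926304221612185
tx -0.0235 ty -0.0095 tz -0.0005 wz 0.1149
tx -0.0244 ty -0.0068 tz -0.0005 wz 0.1149
tx -0.0250 ty -0.0039 tz -0.0005 wz 0.1149
tx -0.0253 ty -0.0010 tz -0.0005 wz 0.1149
tx -0.0253 ty 0.0019 tz -0.0005 wz 0.1149
```

Request:
drive_tool --steps '[{"wx": 0, "wy": 0, "wz": 0.115, "tx": -0.0235, "ty": -0.0095, "tz": 0, "gripper": 1}, {"wx": 0, "wy": 0, "wz": 0.115, "tx": -0.0245, "ty": -0.007, "tz": 0, "gripper": 1}, {"wx": 0, "wy": 0, "wz": 0.115, "tx": -0.025, "ty": -0.004, "tz": 0, "gripper": 1}, {"wx": 0, "wy": 0, "wz": 0.115, "tx": -0.0255, "ty": -0.001, "tz": 0, "gripper": 1}, {"wx": 0, "wy": 0, "wz": 0.113, "tx": -0.025, "ty": 0.002, "tz": 0, "gripper": 1}]'

```text
time: 7.42
ee_pos: [517.9, -198.4, 297.7]
tcp_rot: [180.0, 0.0, 77.6]
force: [0.6, -0.1, 0.8]
width: 91.7
```

Request:
drive_tool --steps '[{"wx": 0, "wy": 0, "wz": 0, "tx": 0, "ty": 0, "tz": 0, "gripper": 1}]'

```text
time: 7.55
ee_pos: [517.8, -198.7, 297.4]
tcp_rot: [-180.0, 0.0, 77.8]
force: [0.3, 1.0, 0.2]
width: 92.1
```

```bash
python3 -c "
from h import *
plan(517.5,-198.5,215,77.5,2)
snap('wrist','w3'); snap('side','s3');snap('top','t3')
cv2.imwrite('pics/s3c.png',cv2.resize(cv2.imread('pics/s3.png')[150:330,300:520],None,fx=3.3,fy=3.3))"
```

```text
t 7.55 now [ 517.8 -198.7  297.4] [-179.98    0.     77.78] F [0.3 1.  0.2] w 92.1 j [-33.   4.  88.  -0.  88. -21.]
total yaw -0.2846069581935353
tx 0.0000 ty -0.0002 tz 0.0412 wz 0.0025
tx 0.0000 ty -0.0002 tz 0.0412 wz 0.0025
```

View pics/w3.png

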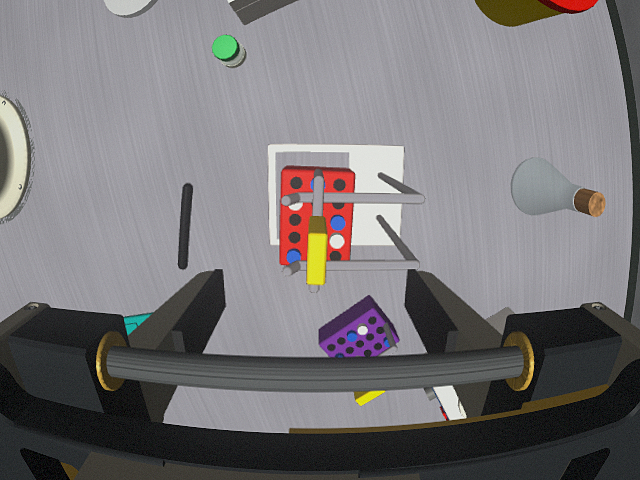

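View pics/s3c.png

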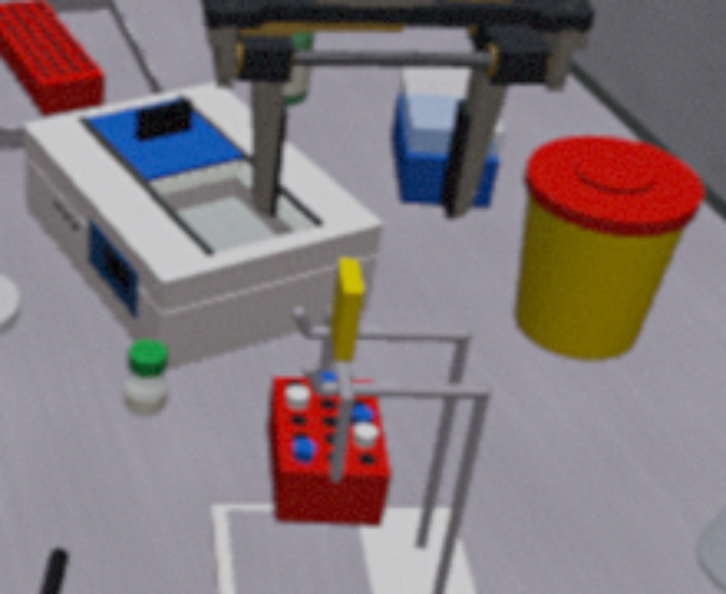

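The candidates for the rack are the red one hanging on the white-footed grey hook (wrist px 317,255) and the purple one on the table (358,330). The red one, with its yellow tab centred between the fingers, is the target. Descending.

Request:
drive_tool --steps '[{"wx": 0, "wy": 0, "wz": 0, "tx": 0, "ty": 0, "tz": 0.04, "gripper": 1}, {"wx": 0, "wy": 0, "wz": 0, "tx": 0, "ty": 0, "tz": 0.03, "gripper": 1}, {"wx": 0, "wy": 0, "wz": 0, "tx": 0, "ty": 0, "tz": 0.015, "gripper": 1}, {"wx": 0, "wy": 0, "wz": 0, "tx": 0, "ty": 0, "tz": 0, "gripper": 0}, {"wx": 0, "wy": 0, "wz": 0, "tx": 0, "ty": 0, "tz": 0, "gripper": 0}]'

```text
time: 8.32
ee_pos: [519.0, -197.4, 214.2]
tcp_rot: [179.9, 0.1, 77.9]
force: [-0.5, -0.2, -0.1]
width: 74.1
```

```bash
python3 -c "
from h import *
snap('wrist','w4'); snap('side','s4')
plan(517.5,-198.5,213,77.5,1)
cv2.imwrite('pics/s4c.png',cv2.resize(cv2.imread('pics/s4.png')[180:330,320:480],None,fx=4,fy=4))"
```

```text
t 8.425 now [ 519.  -197.5  214.3] [1.7985e+02 6.0000e-02 7.7920e+01] F [ 0.6 -0.3  0.6] w 65.9 j [-33.   6.  95.   0.  79. -21.]
total yaw -0.4244597410958022
tx -0.0013 ty -0.0013 tz 0.0013 wz 0.0074
```

View pics/w4.png

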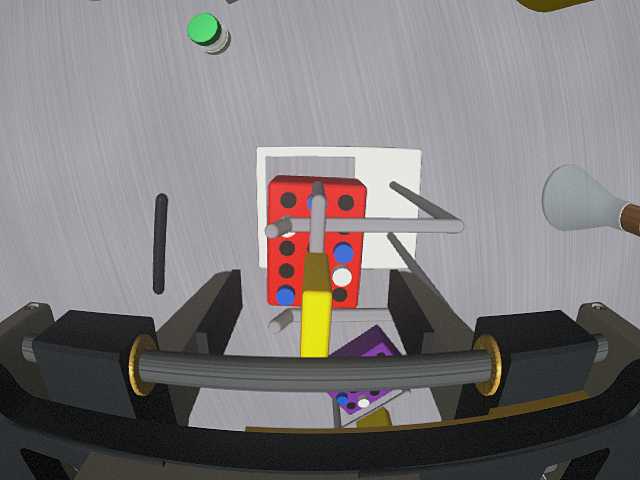

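View pics/s4c.png

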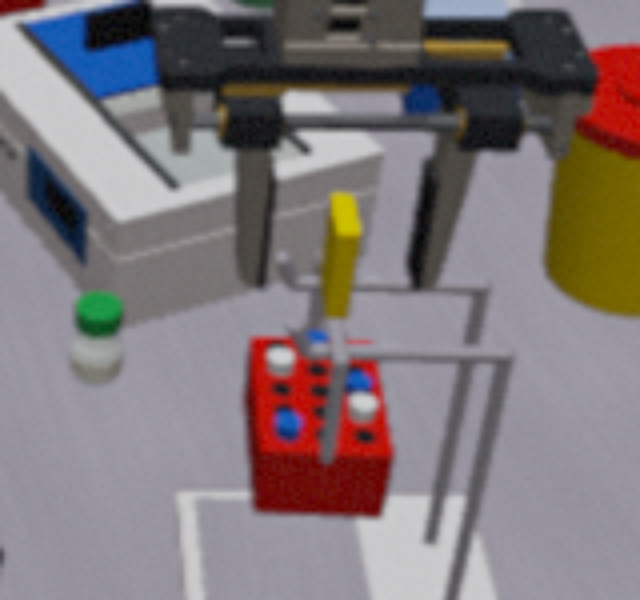

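Request:
drive_tool --steps '[{"wx": 0, "wy": 0, "wz": 0.006, "tx": 0, "ty": -0.001, "tz": 0, "gripper": -1}, {"wx": 0, "wy": 0, "wz": 0, "tx": 0, "ty": 0, "tz": 0, "gripper": -1}, {"wx": 0, "wy": 0, "wz": 0, "tx": 0, "ty": 0, "tz": 0, "gripper": -1}, {"wx": 0, "wy": 0, "wz": 0, "tx": 0, "ty": 0, "tz": 0, "gripper": -1}, {"wx": 0, "wy": 0, "wz": 0, "tx": 0, "ty": 0, "tz": 0, "gripper": -1}]'

```text
time: 9.05
ee_pos: [517.2, -196.9, 212.6]
tcp_rot: [180.0, -0.0, 77.6]
force: [0.8, -0.4, 0.8]
width: 15.9
```

Request:
drive_tool --steps '[{"wx": 0, "wy": 0, "wz": 0, "tx": 0, "ty": 0, "tz": 0, "gripper": -1}, {"wx": 0, "wy": 0, "wz": 0, "tx": 0, "ty": 0, "tz": 0, "gripper": -1}, {"wx": 0, "wy": 0, "wz": 0, "tx": 0, "ty": 0, "tz": 0, "gripper": -1}]'

```text
time: 9.43
ee_pos: [517.2, -196.9, 212.7]
tcp_rot: [-180.0, 0.0, 77.6]
force: [-0.3, 0.4, 0.9]
width: 11.6
```

```bash
python3 -c "
from h import *
plan(517.5,-198.5,213,77.5,1)"
```

```text
t 9.425 now [ 517.2 -196.9  212.7] [-180.      0.     77.56] F [-0.3  0.4  0.9] w 11.6 j [-33.   6.  95.  -0.  79. -21.]
total yaw -0.06474175969339058
tx -0.0015 ty 0.0006 tz -0.0003 wz 0.0011
```

Request:
drive_tool --steps '[{"wx": 0, "wy": 0, "wz": 0, "tx": 0, "ty": 0, "tz": -0.006, "gripper": -1}, {"wx": 0, "wy": 0, "wz": 0, "tx": 0, "ty": 0, "tz": -0.01, "gripper": -1}, {"wx": 0, "wy": 0, "wz": 0, "tx": 0, "ty": 0, "tz": -0.01, "gripper": -1}, {"wx": 0, "wy": 0, "wz": 0, "tx": 0, "ty": 0, "tz": 0, "gripper": -1}, {"wx": 0, "wy": 0, "wz": 0, "tx": 0, "ty": 0, "tz": 0, "gripper": -1}]'

```text
time: 10.05
ee_pos: [517.1, -196.8, 238.5]
tcp_rot: [-180.0, -0.0, 77.6]
force: [-0.0, -0.9, -3.2]
width: 11.8
```

```bash
python3 -c "
from h import *
snap('side','s5')
plan(517.5,-198.5,213,77.5,1)
cv2.imwrite('pics/s5c.png',cv2.resize(cv2.imread('pics/s5.png')[180:330,320:480],None,fx=4,fy=4))"
```

```text
t 10.1 now [ 517.  -196.8  238.2] [-1.7996e+02 -1.0000e-02  7.7570e+01] F [-0.  -0.3 -2.5] w 11.9 j [-33.   5.  93.  -0.  82. -21.]
total yaw -0.0676715312623628
tx -0.0016 ty 0.0009 tz 0.0252 wz 0.0012
```

View pics/s5c.png

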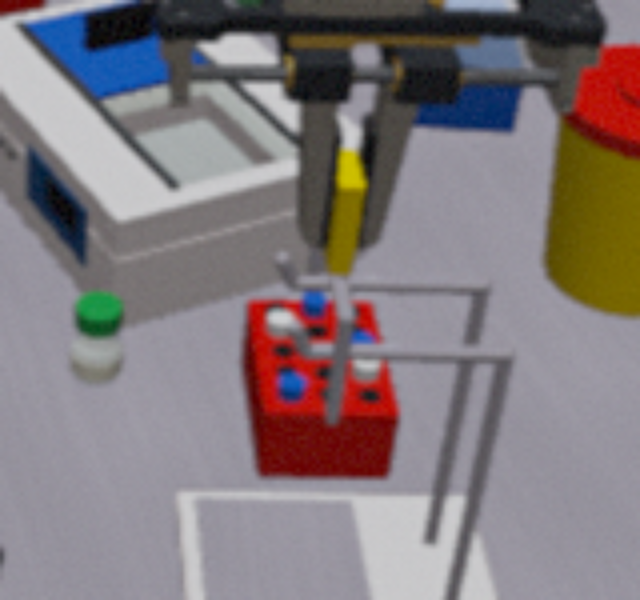

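Rack is off the prongs, bar above the lips, block beneath the prongs. Withdrawing along the stand's −x (tool −y).

Request:
drive_tool --steps '[{"wx": 0, "wy": 0, "wz": 0, "tx": 0, "ty": -0.01, "tz": 0, "gripper": -1}, {"wx": 0, "wy": 0, "wz": 0, "tx": 0, "ty": -0.02, "tz": 0, "gripper": -1}, {"wx": 0, "wy": 0, "wz": 0, "tx": 0, "ty": -0.03, "tz": 0, "gripper": -1}, {"wx": 0, "wy": 0, "wz": 0, "tx": 0, "ty": -0.03, "tz": 0, "gripper": -1}, {"wx": 0, "wy": 0, "wz": 0, "tx": 0, "ty": -0.02, "tz": 0, "gripper": -1}]'

```text
time: 10.72
ee_pos: [408.1, -172.6, 238.2]
tcp_rot: [-180.0, -0.0, 77.6]
force: [0.8, -0.0, -3.6]
width: 11.9
```

Request:
drive_tool --steps '[{"wx": 0, "wy": 0, "wz": 0, "tx": 0, "ty": 0, "tz": -0.02, "gripper": -1}, {"wx": 0, "wy": 0, "wz": 0, "tx": 0, "ty": 0, "tz": -0.03, "gripper": -1}, {"wx": 0, "wy": 0, "wz": 0, "tx": 0, "ty": 0, "tz": -0.02, "gripper": -1}, {"wx": 0, "wy": 0, "wz": 0, "tx": 0, "ty": 0, "tz": 0, "gripper": -1}]'

```text
time: 11.22
ee_pos: [410.0, -173.6, 310.0]
tcp_rot: [179.8, 0.1, 77.6]
force: [0.4, 0.1, -3.4]
width: 12.0
```

```bash
python3 -c "
from h import *
snap('side','s6'); snap('top','t6')
plan(555.5,131.8,308,103.3,12)"
```

```text
t 11.325 now [ 409.3 -172.9  307.6] [-1.7993e+02 -3.0000e-02  7.7560e+01] F [ 0.6 -0.5 -3.8] w 11.9 j [-39. -14. 103.  -0.  91. -26.]
total yaw 25.735815978760797
tx 0.0274 ty 0.0064 tz -0.0000 wz -0.0374
tx 0.0272 ty 0.0075 tz -0.0000 wz -0.0374
tx 0.0269 ty 0.0085 tz -0.0000 wz -0.0374
tx 0.0265 ty 0.0095 tz -0.0000 wz -0.0374
tx 0.0262 ty 0.0105 tz -0.0000 wz -0.0374
tx 0.0257 ty 0.0114 tz -0.0000 wz -0.0374
tx 0.0253 ty 0.0124 tz -0.0000 wz -0.0374
tx 0.0248 ty 0.0133 tz -0.0000 wz -0.0374
tx 0.0243 ty 0.0142 tz -0.0000 wz -0.0374
tx 0.0238 ty 0.0151 tz -0.0000 wz -0.0374
tx 0.0232 ty 0.0160 tz -0.0000 wz -0.0374
tx 0.0226 ty 0.0169 tz -0.0000 wz -0.0374
```

View pics/s6.png

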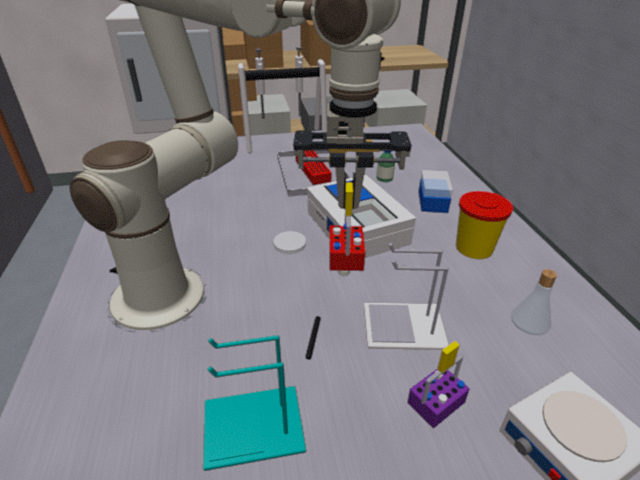

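Request:
drive_tool --steps '[{"wx": 0, "wy": 0, "wz": -0.037, "tx": 0.02, "ty": 0.005, "tz": 0, "gripper": -1}, {"wx": 0, "wy": 0, "wz": -0.037, "tx": 0.027, "ty": 0.0075, "tz": 0, "gripper": -1}, {"wx": 0, "wy": 0, "wz": -0.037, "tx": 0.027, "ty": 0.0085, "tz": 0, "gripper": -1}, {"wx": 0, "wy": 0, "wz": -0.037, "tx": 0.0265, "ty": 0.0095, "tz": 0, "gripper": -1}, {"wx": 0, "wy": 0, "wz": -0.037, "tx": 0.026, "ty": 0.0105, "tz": 0, "gripper": -1}]'

```text
time: 11.95
ee_pos: [467.5, -52.3, 306.8]
tcp_rot: [-179.8, -0.1, 88.2]
force: [0.1, -0.7, -2.2]
width: 11.9
```

Request:
drive_tool --steps '[{"wx": 0, "wy": 0, "wz": -0.037, "tx": 0.0255, "ty": 0.0115, "tz": 0, "gripper": -1}, {"wx": 0, "wy": 0, "wz": -0.037, "tx": 0.025, "ty": 0.0125, "tz": 0, "gripper": -1}, {"wx": 0, "wy": 0, "wz": -0.037, "tx": 0.025, "ty": 0.0135, "tz": 0, "gripper": -1}, {"wx": 0, "wy": 0, "wz": -0.037, "tx": 0.0245, "ty": 0.014, "tz": 0, "gripper": -1}, {"wx": 0, "wy": 0, "wz": -0.037, "tx": 0.024, "ty": 0.015, "tz": 0, "gripper": -1}]'

```text
time: 12.58
ee_pos: [528.7, 74.3, 306.6]
tcp_rot: [-179.8, -0.0, 98.8]
force: [0.4, 0.2, -3.4]
width: 12.0
```

```bash
python3 -c "
from h import *
plan(555.5,131.8,300,103.3,3)"
```

```text
t 12.575 now [528.7  74.3 306.6] [-1.7982e+02 -4.0000e-02  9.8840e+01] F [ 0.4  0.2 -3.4] w 12.0 j [ -5.   0.  90.  -0.  89. -14.]
total yaw 4.4582233826419895
tx 0.0176 ty 0.0118 tz 0.0022 wz -0.0259
tx 0.0173 ty 0.0122 tz 0.0022 wz -0.0259
tx 0.0169 ty 0.0127 tz 0.0022 wz -0.0259
```

Request:
drive_tool --steps '[{"wx": 0, "wy": 0, "wz": -0.026, "tx": 0.0175, "ty": 0.012, "tz": 0, "gripper": -1}, {"wx": 0, "wy": 0, "wz": -0.026, "tx": 0.0175, "ty": 0.012, "tz": 0, "gripper": -1}, {"wx": 0, "wy": 0, "wz": -0.026, "tx": 0.012, "ty": 0.009, "tz": 0.02, "gripper": -1}, {"wx": 0, "wy": 0, "wz": 0, "tx": 0.005, "ty": 0.0035, "tz": 0.03, "gripper": -1}, {"wx": 0, "wy": 0, "wz": 0, "tx": 0, "ty": 0, "tz": 0.02, "gripper": -1}]'

```text
time: 13.2
ee_pos: [554.7, 131.5, 235.1]
tcp_rot: [-179.8, -0.0, 103.3]
force: [1.1, -1.1, -3.2]
width: 12.0
```

Request:
drive_tool --steps '[{"wx": 0, "wy": 0, "wz": 0, "tx": 0, "ty": 0, "tz": 0, "gripper": -1}, {"wx": 0, "wy": 0, "wz": 0, "tx": 0, "ty": 0, "tz": 0, "gripper": -1}, {"wx": 0, "wy": 0, "wz": 0, "tx": 0, "ty": 0, "tz": 0, "gripper": -1}]'

```text
time: 13.58
ee_pos: [556.5, 131.0, 239.8]
tcp_rot: [179.9, 0.0, 103.2]
force: [-0.3, -0.0, -3.4]
width: 11.8
```

```bash
python3 -c "
from h import *
plan(555.5,131.8,235,103.3,1)
snap('side','s7'); snap('top','t7'); snap('wrist','w7')
cv2.imwrite('pics/s7c.png',cv2.resize(cv2.imread('pics/s7.png')[110:260,300:430],None,fx=4,fy=4,interpolation=2))
cv2.imwrite('pics/t7c.png',cv2.resize(cv2.imread('pics/t7.png')[115:245,140:300],None,fx=4.5,fy=4.5,interpolation=2))"
```

```text
t 13.575 now [556.5 131.  239.8] [1.7988e+02 3.0000e-02 1.0323e+02] F [-0.3 -0.  -3.4] w 11.8 j [  1.   8.  90.  -0.  82. -12.]
total yaw 0.07108551980945776
tx 0.0010 ty -0.0007 tz 0.0048 wz -0.0012
```

View pics/s7c.png

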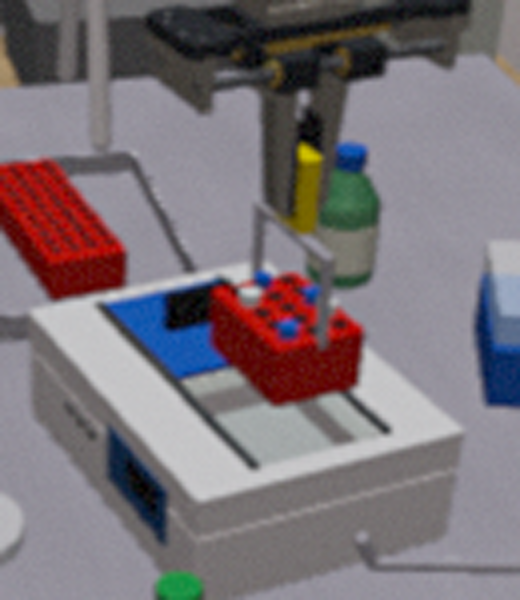

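View pics/t7c.png

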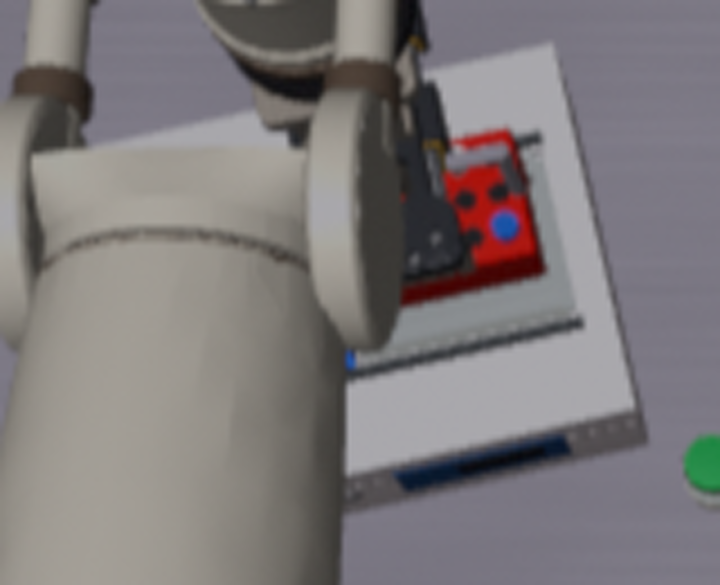

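View pics/w7.png

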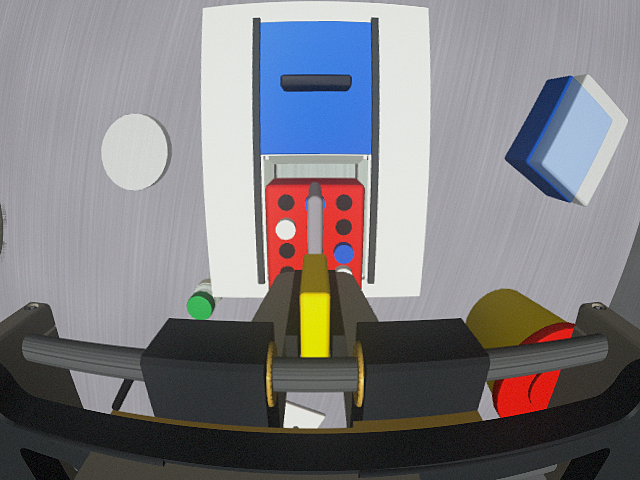

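Run:
```python
from h import *
np.set_printoptions(precision=1,suppress=True)
o=[]
S=[(-33,-45,0),(33,-45,0),(-33,45,0),(-33,45,45),(-33,-45,45),(33,-45,45),(0,42,103),(0,-42,103)]
o+=[('side',l,p) for l,p in zip(S,cr([(275,402),(360,385),(213,345),(211,293),(275,350),(362,335),(258,207),(330,258)],4,300,110))]
o+=[('top',l,p) for l,p in zip([(33,-45,45),(-33,-45,45),(-33,-45,0)],cr([(510,128),(541,262),(545,272)],4.5,140,115))]
def r(v):
    R=Rn.from_euler('zyx',v[3:],degrees=True)
    return np.concatenate([proj(c,(R.apply(l)+v[:3])[None])[0]-p for c,l,p in o])
s=least_squares(r,[555,131,125,13,0,0],loss='soft_l1'); print(s.x); print(r(s.x).reshape(-1,2))
c=np.sqrt(np.diag(np.linalg.inv(s.jac.T@s.jac)))*.7; print('sd',c)
f=lambda v:r(np.r_[v,13.3,0,0]); s=least_squares(f,[555,131,125],loss='soft_l1'); print(s.x); print(f(s.x).reshape(-1,2))
```

```text
[558.1 130.  124.5  11.9  -2.8   1.2]
[[-0.6  2.9]
 [ 0.6  0.8]
 [-0.9  0.5]
 [-0.2 -0.9]
 [-0.1  1. ]
 [ 1.1 -1.5]
 [ 0.1 -1.3]
 [-1.8  0.1]
 [ 0.3 -1. ]
 [-0.9 -1.8]
 [ 0.3  0.9]]
sd [1.4 1.3 1.5 1.1 1.3 1.3]
[555.8 129.2 123.6]
[[-0.8  2.8]
 [-0.1  1.5]
 [-1.9  0.8]
 [-0.6 -0.9]
 [ 0.4  0.6]
 [ 1.2 -1. ]
 [ 0.5 -1.1]
 [-0.6 -0.2]
 [-0.2 -1. ]
 [-0.8 -2.4]
 [ 0.9  1.2]]
```

Request:
drive_tool --steps '[{"wx": 0, "wy": 0, "wz": 0, "tx": 0.002, "ty": -0.0005, "tz": 0.005, "gripper": -1}, {"wx": 0, "wy": 0, "wz": 0, "tx": 0, "ty": 0, "tz": 0.009, "gripper": -1}, {"wx": 0, "wy": 0, "wz": 0, "tx": 0, "ty": 0, "tz": 0.009, "gripper": -1}, {"wx": 0, "wy": 0, "wz": 0, "tx": 0, "ty": 0, "tz": 0.005, "gripper": -1}, {"wx": 0, "wy": 0, "wz": 0, "tx": 0, "ty": 0, "tz": 0, "gripper": -1}]'

```text
time: 14.35
ee_pos: [554.4, 132.9, 209.8]
tcp_rot: [-179.9, -0.0, 103.2]
force: [0.5, 0.8, -2.7]
width: 11.8
```

```bash
python3 -c "
from h import *
plan(555.5,130.3,175,103.3,1)
snap('side','s8'); snap('wrist','w8')
cv2.imwrite('pics/s8c.png',cv2.resize(cv2.imread('pics/s8.png')[130:260,300:430],None,fx=4.5,fy=4.5,interpolation=2))
cv2.imwrite('pics/w8c.png',cv2.resize(cv2.imread('pics/w8.png')[120:330,220:420],None,fx=2.8,fy=2.8,interpolation=2))"
```

```text
t 14.35 now [554.4 132.9 209.8] [-1.7992e+02 -1.0000e-02  1.0323e+02] F [ 0.5  0.8 -2.7] w 11.8 j [  1.   9.  93.  -0.  79. -12.]
total yaw 0.06591098604582157
tx -0.0028 ty 0.0005 tz 0.0348 wz -0.0012
```

View pics/s8c.png

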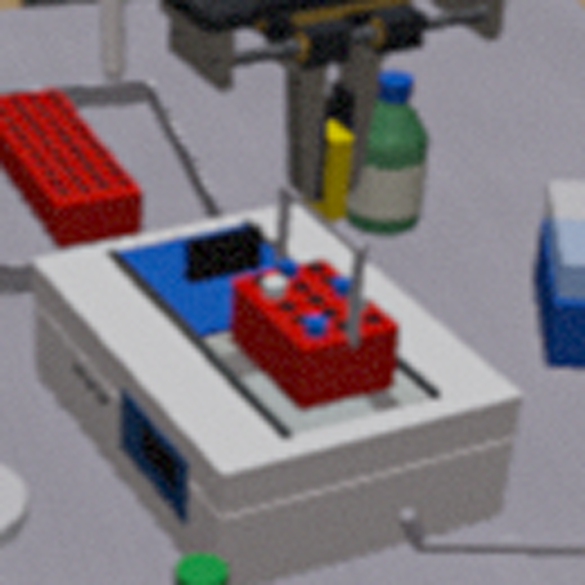

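View pics/w8c.png

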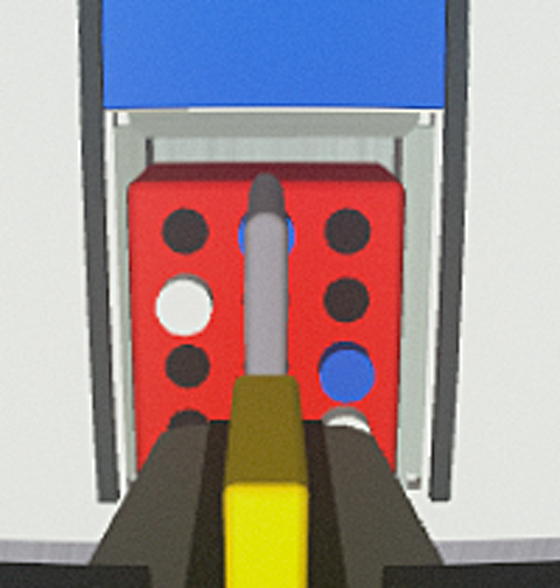

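Run:
```python
from h import *
np.set_printoptions(precision=1,suppress=True)
p=manip.camera_params('wrist'); R=Rn.from_euler('xyz',p['rotation'],degrees=True).as_matrix()
def fw(X):
    q=(np.atleast_2d(X)-p['eye'])@R*[1,-1,-1]
    d=q/np.linalg.norm(q,axis=1)[:,None]; th=np.arccos(d[:,2]); h=np.hypot(d[:,0],d[:,1])
    return np.c_[p['cx']+p['fx']*th*d[:,0]/h,p['cy']+p['fy']*th*d[:,1]/h]
toc=lambda u:(u-[220,120])*2.8
H=(541.6,190.2,np.radians(13.31))
print('cover/far edge',toc(fw(place([(-47,0,96),(47,0,96)],*H))))
print('pocket mouth @90',toc(fw(place([(-45,-60+57,90),(45,-60+57,90),(-45,-117,90),(45,-117,90)],*H))))
print('pocket floor far',toc(fw(place([(-37,-60+49,60),(37,-60+49,60)],*H))))
B=(554.7,131.4,np.radians(13.23))
print('block top',toc(fw(place([(-33,45,140),(33,45,140),(-33,-45,140),(33,-45,140)],*B))),'bottom',toc(fw(place([(-33,45,95),(33,45,95)],*B))))
print('bar',toc(fw(place([(0,42,195),],*B))),'tab',toc(fw(place([(-6,17,251),(6,17,251),(-6,17,199),(6,17,199)],*B))))
```

```text
cover/far edge [[ 92.4 105.8]
 [434.8 105.4]]
pocket mouth @90 [[103.1 115.1]
 [424.2 114.7]
 [117.7 491.7]
 [410.5 491.4]]
pocket floor far [[143.9 134.3]
 [383.4 134. ]]
block top [[119.5 179.4]
 [401.7 179.3]
 [132.9 529.7]
 [388.7 529.8]] bottom [[141.6 159.3]
 [380.5 159.3]]
bar [[259.7 231.9]] tab [[214.2 485.6]
 [302.4 485.6]
 [227.  370.4]
 [292.4 370.4]]
```

Request:
drive_tool --steps '[{"wx": 0, "wy": 0, "wz": 0, "tx": 0, "ty": 0.0018, "tz": 0.002, "gripper": -1}, {"wx": 0, "wy": 0, "wz": 0, "tx": 0, "ty": 0, "tz": 0.005, "gripper": -1}, {"wx": 0, "wy": 0, "wz": 0, "tx": 0, "ty": 0, "tz": 0.005, "gripper": -1}, {"wx": 0, "wy": 0, "wz": 0, "tx": 0, "ty": 0, "tz": 0.003, "gripper": -1}, {"wx": 0, "wy": 0, "wz": 0, "tx": 0, "ty": 0, "tz": 0, "gripper": -1}]'

```text
time: 15.08
ee_pos: [556.3, 133.3, 195.2]
tcp_rot: [-180.0, -0.0, 103.2]
force: [0.4, 0.7, -1.4]
width: 12.0
```

```bash
python3 -c "
from h import *
plan(555.5,130.3,175,103.3,1)
snap('wrist','w9')
cv2.imwrite('pics/w9c.png',cv2.resize(cv2.imread('pics/w9.png')[120:330,220:420],None,fx=2.8,fy=2.8,interpolation=2))"
```

```text
t 15.075 now [556.3 133.3 195.2] [-1.7996e+02 -1.0000e-02  1.0323e+02] F [ 0.4  0.7 -1.4] w 12.0 j [  1.  10.  93.  -0.  77. -12.]
total yaw 0.06573882795331087
tx -0.0028 ty -0.0015 tz 0.0202 wz -0.0011
```

View pics/w9c.png

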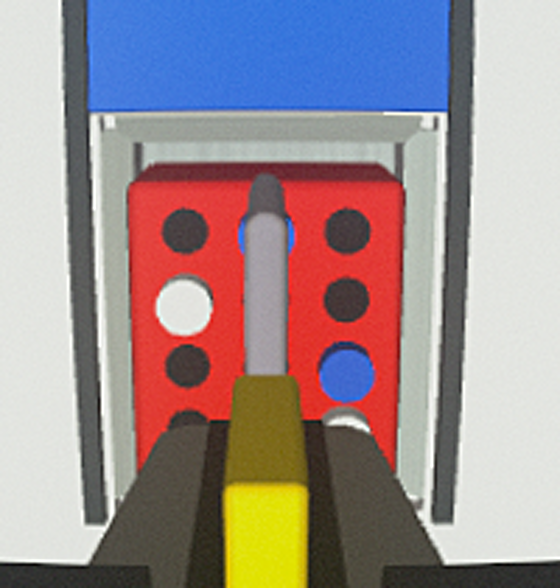

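Request:
drive_tool --steps '[{"wx": 0, "wy": 0, "wz": 0, "tx": 0, "ty": 0.0005, "tz": 0.003, "gripper": -1}, {"wx": 0, "wy": 0, "wz": 0, "tx": 0, "ty": 0, "tz": 0.004, "gripper": -1}, {"wx": 0, "wy": 0, "wz": 0, "tx": 0, "ty": 0, "tz": 0.003, "gripper": -1}, {"wx": 0, "wy": 0, "wz": 0, "tx": 0, "ty": 0, "tz": 0, "gripper": -1}]'

```text
time: 15.62
ee_pos: [556.8, 133.5, 185.2]
tcp_rot: [-180.0, -0.0, 103.2]
force: [-1.1, 0.6, -3.4]
width: 11.8
```

Request:
drive_tool --steps '[{"wx": 0, "wy": 0, "wz": 0, "tx": 0, "ty": 0, "tz": 0.003, "gripper": -1}, {"wx": 0, "wy": 0, "wz": 0, "tx": 0, "ty": 0, "tz": 0.003, "gripper": -1}, {"wx": 0, "wy": 0, "wz": 0, "tx": 0, "ty": 0, "tz": 0.002, "gripper": -1}, {"wx": 0, "wy": 0, "wz": 0, "tx": 0, "ty": 0, "tz": 0, "gripper": -1}]'

```text
time: 16.12
ee_pos: [556.9, 133.4, 177.3]
tcp_rot: [-180.0, -0.0, 103.2]
force: [-0.5, -0.7, -3.2]
width: 12.0
```

Request:
drive_tool --steps '[{"wx": 0, "wy": 0, "wz": 0, "tx": 0, "ty": 0, "tz": 0.001, "gripper": -1}, {"wx": 0, "wy": 0, "wz": 0, "tx": 0, "ty": 0, "tz": 0, "gripper": -1}]'

```text
time: 16.38
ee_pos: [557.0, 133.4, 176.6]
tcp_rot: [-180.0, 0.0, 103.2]
force: [-0.9, -0.2, -2.6]
width: 11.7
```

Request:
drive_tool --steps '[{"wx": 0, "wy": 0, "wz": 0, "tx": 0, "ty": 0, "tz": 0.001, "gripper": -1}, {"wx": 0, "wy": 0, "wz": 0, "tx": 0, "ty": 0, "tz": 0, "gripper": -1}]'

```text
time: 16.62
ee_pos: [557.0, 133.4, 175.5]
tcp_rot: [-180.0, -0.0, 103.2]
force: [-0.1, 0.1, -2.5]
width: 11.8
```

Request:
drive_tool --steps '[{"wx": 0, "wy": 0, "wz": 0, "tx": 0, "ty": 0, "tz": 0.001, "gripper": -1}, {"wx": 0, "wy": 0, "wz": 0, "tx": 0, "ty": 0, "tz": 0, "gripper": -1}]'

```text
time: 16.88
ee_pos: [557.2, 133.4, 175.1]
tcp_rot: [180.0, 0.0, 103.2]
force: [-0.9, -1.2, 0.7]
width: 12.1
```

Request:
drive_tool --steps '[{"wx": 0, "wy": 0, "wz": 0, "tx": 0, "ty": 0, "tz": 0.001, "gripper": -1}, {"wx": 0, "wy": 0, "wz": 0, "tx": 0, "ty": 0, "tz": 0, "gripper": -1}]'

```text
time: 17.12
ee_pos: [557.4, 133.4, 175.1]
tcp_rot: [180.0, 0.0, 103.2]
force: [-3.2, -1.5, 6.1]
width: 12.0
```

Floor contact at the expected height (175.1 mm, +6 N). Checking before release.

```bash
python3 -c "
from h import *
snap('side','s10'); snap('wrist','w10')
cv2.imwrite('pics/s10c.png',cv2.resize(cv2.imread('pics/s10.png')[130:260,300:430],None,fx=4.5,fy=4.5,interpolation=2))
cv2.imwrite('pics/w10c.png',cv2.resize(cv2.imread('pics/w10.png')[120:330,220:420],None,fx=2.8,fy=2.8,interpolation=2))"
```

```text
(no output)
```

View pics/s10c.png

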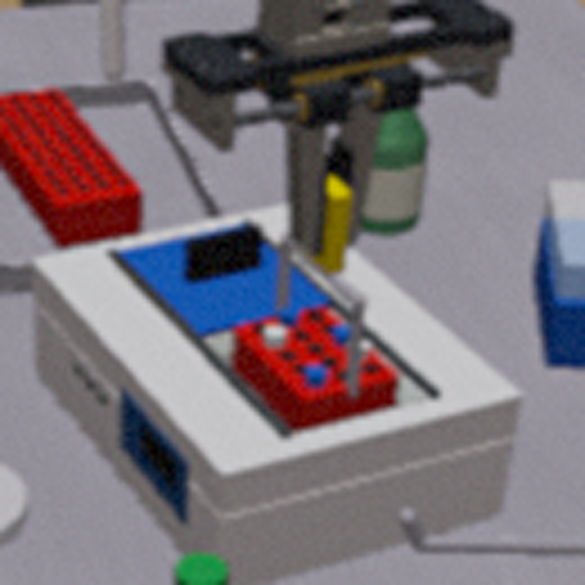

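View pics/w10c.png

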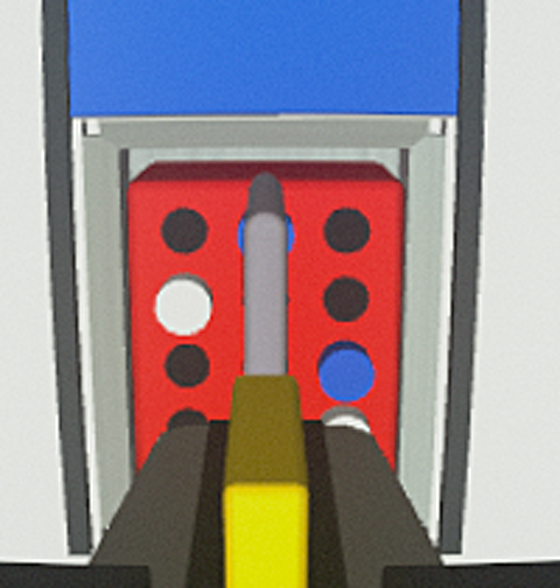

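The block sits well inside the pocket walls (wrist crop 130–405 between 120 and 408), with top at the heater's level. Releasing.

Request:
drive_tool --steps '[{"wx": 0, "wy": 0, "wz": 0, "tx": 0, "ty": 0, "tz": -0.001, "gripper": -0.5}, {"wx": 0, "wy": 0, "wz": 0, "tx": 0, "ty": 0, "tz": 0, "gripper": 0}, {"wx": 0, "wy": 0, "wz": 0, "tx": 0, "ty": 0, "tz": 0, "gripper": 1}, {"wx": 0, "wy": 0, "wz": 0, "tx": 0, "ty": 0, "tz": 0, "gripper": 1}, {"wx": 0, "wy": 0, "wz": 0, "tx": 0, "ty": 0, "tz": 0, "gripper": 1}]'

```text
time: 17.85
ee_pos: [557.0, 133.5, 174.5]
tcp_rot: [-180.0, -0.0, 103.2]
force: [-0.1, -0.5, 1.3]
width: 59.6
```

Request:
drive_tool --steps '[{"wx": 0, "wy": 0, "wz": 0, "tx": 0, "ty": 0, "tz": -0.01, "gripper": 1}, {"wx": 0, "wy": 0, "wz": 0, "tx": 0, "ty": 0, "tz": -0.03, "gripper": 1}, {"wx": 0, "wy": 0, "wz": 0, "tx": 0, "ty": 0, "tz": -0.05, "gripper": 1}, {"wx": 0, "wy": 0, "wz": 0, "tx": 0, "ty": 0, "tz": -0.06, "gripper": 1}, {"wx": 0, "wy": 0, "wz": 0, "tx": 0, "ty": 0, "tz": -0.03, "gripper": 1}]'

```text
time: 18.48
ee_pos: [558.0, 133.5, 359.8]
tcp_rot: [179.6, 0.1, 103.2]
force: [-0.1, 0.6, 0.0]
width: 92.1
```

```bash
python3 -c "
from h import *
s=manip.get_state();print(s['time'],s['ee_pos'],s['force'],s['width'])
snap('side','s11'); snap('wrist','w11'); 
cv2.imwrite('pics/s11c.png',cv2.resize(cv2.imread('pics/s11.png')[130:280,300:430],None,fx=4,fy=4,interpolation=2))"
```

```text
18.475 [558.02675813 133.50609385 359.76662414] [-0.07074106  0.55773042  0.03363318] 92.05073160362977
```

View pics/s11c.png

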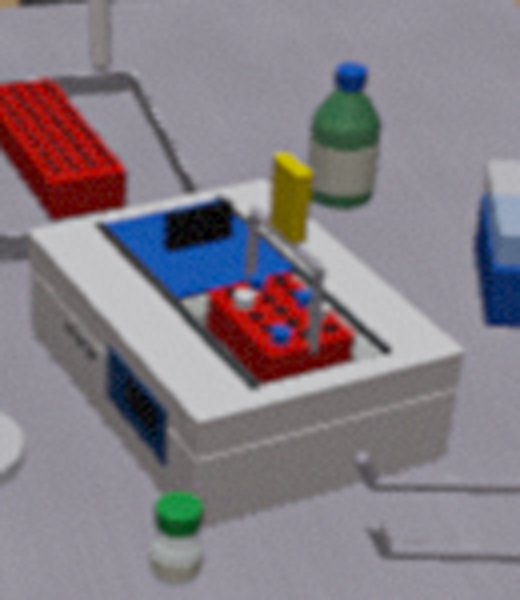

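View pics/w11.png

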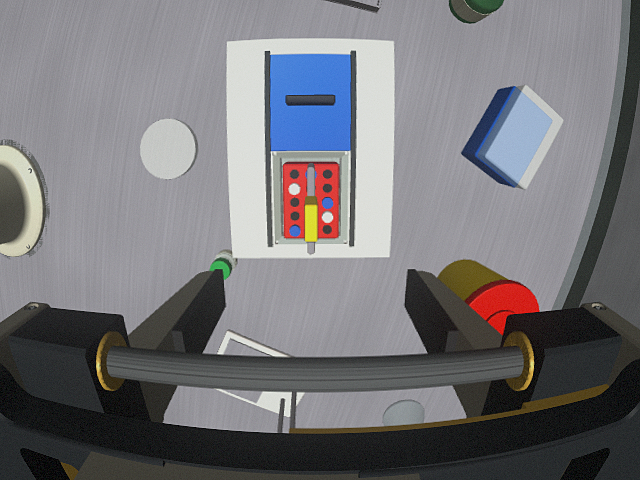

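```bash
python3 -c "
from h import *
cv2.imwrite('pics/w11c.png',cv2.resize(cv2.imread('pics/w11.png')[30:265,220:400],None,fx=2.5,fy=2.5,interpolation=2))
i=snap('side','s12')[:,:,::-1].copy()
H=(541.6,190.2,np.radians(13.31))
big=cv2.resize(i[130:260,300:430],None,fx=4.5,fy=4.5,interpolation=2)
for L in [(-33,-105,105),(33,-105,105),(-33,-15,105),(33,-15,105),(-6,-77,216),(6,-77,216),(-6,-43,216),(6,-43,216)]:
    u=(proj('side',place(L,*H))[0]-[300,130]+.5)*4.5-.5; cv2.circle(big,tuple(int(round(k)) for k in u),3,(0,255,0),1)
cv2.imwrite('pics/s12c.png',big)"
```

```text
(no output)
```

View pics/w11c.png

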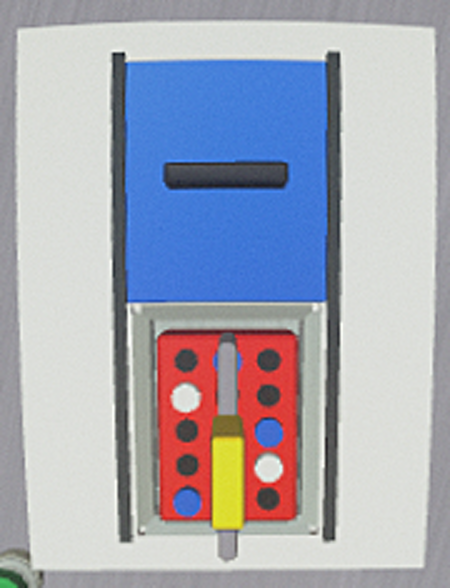

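View pics/s12c.png

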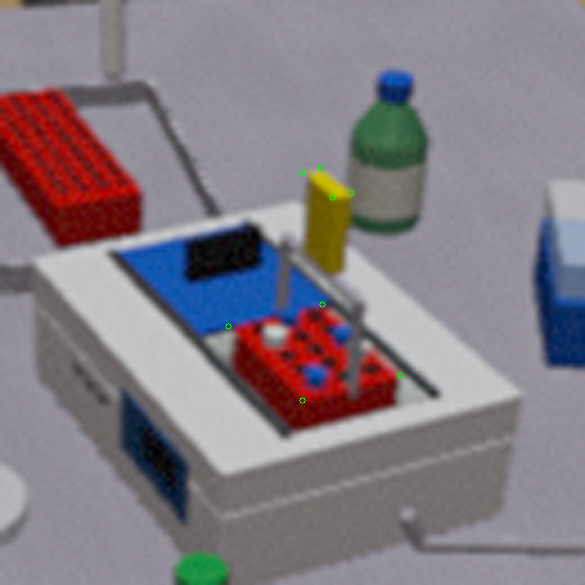

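```bash
python3 -c "
from bench import manip
print(manip.sign_off())"
```

```text
the job is handed in; nothing more can be done
None
```

The red rack is standing in the heater's pocket with the cover left open, and I handed the job in at about 18.5 s; the hand-in gave no verdict.

- **Cover:** I pinched its fin and slid it about 88 mm, to roughly 117–118 mm open by the arm's position. The last pictures show it still open.
- **Rack:** I lifted the rack by its yellow tab over the prongs' lips and withdrew it toward the robot. I then turned it to match the heater and lowered it in small steps. It touched the floor at the expected height with about 6 N, and I released it there.
- **Last checks:** In the wrist picture the block lies inside all four pocket walls. In the side picture the tab and block are both shifted by about 1 px (about 2 mm) from the ideal seated outline, so the rack looks level. The vial is upright and appears not to have moved; I did not measure this. After release the force reads zero and the gripper is clear above everything.
- **Disagreement:** The wrist camera put the pocket about 1.5 mm further to +x than the fit from the fixed cameras. I followed the wrist view when lowering the rack. An earlier fit of the rack's tilt in the air gave 1–3 degrees, about the size of its measurement noise.

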